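Put the strop block away in the sprung drawer

TASK

Press the red release on the small cabinet and let its sprung drawer pop fully out by itself, without touching the drawer. Then take the green-faced strop block out of the rack, where it stands on edge, lay it flat on the black mat with the green face up and let go of it, then take it again across its width, lay it flat in the drawer, green face still up, and push the drawer shut until it catches. Do not drop the block, and leave everything else where it is.

Things in the scene. Friction and masses are not known exactly. Their poses are not given: they have to be found in the camera images.
- cabinet: Low dark-wood cabinet fixed to the bench, 170 deep (x) x 210 wide (y) x 72 mm high. Origin: centre of its underside; x points to its back, so its drawer comes out along its -x; z up. The gap between drawer tray and cabinet top is ample: a block lying flat in the drawer passes under it.
- drawer (a joint): Travel of the pale-wood drawer out of the cabinet, m: 0 = shut and held by the catch, 0.125 = fully out (stop). A spring pushes it out (5 N when shut, 1.5 N when out). Shutting takes about 5 N, near 10 N in the last 20 mm, where the catch snaps in at 0; it can go on to -0.006 (stop) and springs back to 0 when let go. Pushed in too little, it springs out again.
- drawer_floor (a point): Centre of the drawer's inner floor, moving with the drawer (13 mm above the bench); axes as the cabinet's. The inside is 108 (x) x 176 (y) mm, with walls 5 mm thick standing 22 mm above this floor at the sides and back; the front panel is higher (see drawer_front). Fully out, the whole inside is clear of the cabinet and open above.
- drawer_front (a point): Middle of the outer face of the drawer's front panel, moving with the drawer, 34 mm above the bench; axes as the cabinet's, the face looks to -x. The panel is 214 wide (y), 14 thick and 54 mm high, from 7 to 61 mm above the bench, with no handle.
- release (a joint): Downward travel of the red release button, m: 0 = up, 0.010 = fully down (stop). The drawer is freed at about 0.006; sprung, 2.5 N at the start to 6 N fully down; it comes up again when let go.
- release_top (a point): Centre of the top of the red round release button (34 mm across), on the cabinet's top near its front, 88 mm above the bench when up; moves with the button.
- mat: Black rubber mat fixed to the bench, 200 (x) x 170 (y) x 3 mm thick. Origin: centre of its underside on the bench, z up.
- rack: Low dark-wood rack fixed to the bench, 170 (x) x 135 (y) mm, base 6 mm thick, with two open slots along its x whose centres are 37.5 mm either side of its middle (along y), each 33 mm wide between ribs that rise to 22 mm above the bench. In one slot stands the strop block, in the other the whetstone (which slot varies). Origin: centre of its underside.
- strop: Strop block, pale wood with one green broad face, 150 x 56 x 30 mm, 0.15 to 0.3 kg. Origin: its centre. x along its 150 mm length, y through its 30 mm thickness and pointing out of the green face, z along its 56 mm width. In the rack it stands on a long edge, z up, centre 34 mm and top edge 62 mm above the bench. Stood on edge on the mat it tips over at a push on a broad face near the top.
- whetstone: Orange and dark grey whetstone, 150 x 56 x 30 mm, standing on edge in the rack's other slot, origin at its centre, axes like the block's. To be left alone.
- glue_bottle: White glue bottle with a red cap, 60 across x 150 mm high, standing at the back; origin at the centre of its base. To be left alone.
- varnish_jar: Amber jar with a steel lid, 64 across x 80 mm high, standing at the back; origin at the centre of its base. To be left alone.
- screwdriver: Screwdriver lying near the front left; origin under its middle. To be left alone.
- brush: Brush lying near the front right; origin under its middle. To be left alone.
Not all that is in view belongs to the job. Of the things that look like the strop, the middle-sized one is meant.

How it is judged:
On the way, in this order (a step that is already met when the one before it is completed fails the run):
1. the drawer has popped fully out (value of joint drawer above 0.115 m), for 0.2 s.
2. the strop block lies flat on the mat, green face up, let go (angle between strop's own y axis and vertical below 0.12 rad and horizontal distance between strop and mat below 0.1 m and height (world z) of strop below 0.026 m and contact force between the fingers and strop below 0.3 N and linear speed of strop below 0.03 m/s), for 0.2 s.
3. the strop block lies flat in the open drawer, green face up, let go (angle between strop's own y axis and vertical below 0.12 rad and x of strop in the frame of drawer_floor between -0.035 and 0.035 m and y of strop in the frame of drawer_floor between -0.025 and 0.025 m and z of strop in the frame of drawer_floor below 0.021 m and contact force between the fingers and strop below 0.3 N and linear speed of strop below 0.03 m/s and value of joint drawer above 0.1 m), for 0.2 s.
At the end, for the whole second after the job is handed in: The drawer is shut and caught (within 4 mm of shut), the release button is up, and the strop block lies in the drawer flat (within 7 degrees) on its floor, green face up, at rest and let go (angle between strop's own y axis and vertical below 0.12 rad and x of strop in the frame of drawer_floor between -0.035 and 0.035 m and y of strop in the frame of drawer_floor between -0.025 and 0.025 m and z of strop in the frame of drawer_floor below 0.021 m and contact force between the fingers and strop below 0.3 N and linear speed of strop below 0.03 m/s and value of joint each of drawer, release below 0.004 m); the robot touches nothing.
It fails at once if the robot touches the drawer before it is fully out (contact force between any of the arm, the fingers and drawer above 1 N and value of joint drawer below 0.115 m and distance between strop and drawer_floor above 0.1 m).
It fails at once if the strop block is dropped (falls faster than 0.9 m/s while not held) (linear speed of strop above 0.9 m/s and contact force between the fingers and strop below 0.3 N).
It fails at once if the whetstone, glue bottle, varnish jar, screwdriver or brush is moved more than 30 mm (distance of any of whetstone, glue_bottle, varnish_jar, screwdriver, brush from where it was at the start of the episode above 0.03 m).
It also fails if it takes over 70 s, if anything falls off the work surface, if the arm or the gripper's body presses on something with over 40 N, if the wrist force passes 120 N, or if a joint passes its speed limit or range.

ROBOT

A 6-joint arm with a two-finger parallel gripper is mounted at the origin on the work surface. World frame = base frame: x ahead of the robot, y to its left, z up, the work surface at z = 0. Lengths are in m, angles in rad, forces in N, time in s.
With the tool pointing down it reaches from about 0.35 to 0.85 m from the base axis. Payload 8.1 kg.
Tool frame: the origin (TCP) lies on the centre line of the jaws, within the pads' length; the fingertips stand 17 mm ahead of it and the grasp point (between the pads) lies 2 mm behind it; z points along the fingers, y is the line along which they close (so a half turn about z gives the same grasp; the last joint's range is limited). The gripper opens to 93 mm and grips with 3 to 60 N. Pads are 15 mm wide; open, the fingers measure 128 mm over their backs; the gripper's body (75 mm by 188 mm) begins 65 mm behind the grasp point.
Start: joints at [-1.35, 0.13, 1.488, -0, 1.523, -0.085], TCP at [0.181, -0.572, 0.236] pointing down, gripper open.
Joint ranges: [-2.96, 2.96], [-0.89, 2.26], [0.02, 2.5], [-1.34, 4.48], [0, 2.73], [-2.66, 2.66]. Speed limits (rad/s): [2.39, 2.39, 2.79, 3.14, 3.14, 3.14].

INTERFACE

Orientations are given as a rotation vector (axis times angle).
In Python, from plant import status, eyes, robot gives the robot as it stands. The module is installed in compiled form; this text tells all that it offers.
- The arm moves only by the tool servo_tool, never from a script. Its argument "plan" is text: rows parted by semicolons, each of 4 numbers parted by spaces: the shift along the tool's x, y, z in m, then the turn about the tool's z in degrees. A call has 1 to 12 rows; each row is the pose to reach, as a shift and turn from the pose commanded when the call began, along the tool's axes at that moment; what a row does not reach only later rows make up. A row lasts 1/12 s, in which the tool goes at most 41.7 mm and 7.16 degrees, less where a joint would pass 70% of its speed; a pose out of reach is approached as far as the arm can. A call with a gripper value outside its range is refused whole. "grip" is the closure, from -1 (fully open) to 1 (shut), set as the call begins (left out, the last holds). The fingers move at their own pace and stop on an object; "grip_force" is the grip in N (left out, the last holds). Time passes only in rows, so rows that repeat a pose let the fingers close. It gives the time, the measured TCP pose, the force, the opening and the grip force at its end, in the units of the state.
- status.read_state(): the state, without advancing time (a new reading comes with each control period).
- eyes.read_camera(name): name is "scene" or "top" or "wrist"; returns a dict with "image" (400x640x3 uint8, blue, green, red), "fovy" (degrees; the focal length in pixels is half the picture's height over the tangent of half this angle, whatever the lens; pixels are square), "cx", "cy" (the principal point, pixels), "world_from_camera" (4x4, takes a point from camera to world coordinates); the wrist camera has in their place "hand_eye" (4x4, takes a point from camera to tool coordinates, whose origin is the TCP and whose axes are the flange's). Camera axes: x right, y down, z forward; pixel columns grow to the right and rows downward; lengths in m; the calibration is good to about 2 mm. The wrist camera is an equidistant fisheye: a pixel r from the principal point sees the ray r / f radians off the axis. A picture is of the moment at which its call begins: read the wrist's pose just before it. There is no depth.
- robot.close_job(): hands the job in; it is judged then, once.
The state is a dict: "t": time; "q": joint angles; "dq": joint speeds; "joint_torque": joint torques, N m; "tool_pos": TCP position; "orientation": TCP orientation; "force": force on the tool from outside, world axes, zero at the start; "wrist_torque": the same for the moment, N m; "opening": finger opening in m; "gripper_force": force on a finger pad.
Only numpy, scipy, OpenCV 4.12 (cv2) and the standard library are available. Lean on these libraries where they do the work, as an engineer would, in place of code of your own. Each camera call takes 0.05 s, during which the arm holds its last target. There are 200 camera calls.

## Working session

There is one attempt and no reset: what is moved stays moved. The work goes in short steps, Python scripts to look and compute and a tool call to move; the robot and the scene stay as the last step left them, time stands still between calls to the robot, and variables do not carry over. Pictures are saved under pics/ and viewed, at most 13 in all, crops included, and the job is handed in when it is done.

Besides the shell and the picture viewer there is one more tool, called as name(argument=value, ...) on one line, values as JSON. servo_tool: Moves the arm, as the interface text tells. Its arguments: {"type":"object","properties":{"plan":{"type":"string"},"grip":{"type":"number"},"grip_force":{"type":"number"}},"required":["plan"]}

```bash
mkdir -p pics
cat > h.py <<'E'
import numpy as np, cv2
from plant import status, eyes, robot
from scipy.spatial.transform import Rotation as R
def shot(n,f):
    c=eyes.read_camera(n); cv2.imwrite(f,c["image"]); np.save("cam_"+n,{k:v for k,v in c.items()},allow_pickle=True); return c
def world(n,u,v,z):
    c=np.load("cam_%s.npy"%n,allow_pickle=True).item()
    f=200/np.tan(np.radians(c["fovy"])/2); T=np.array(c["world_from_camera"])
    d=T[:3,:3]@np.array([(u-c["cx"])/f,(v-c["cy"])/f,1]); o=T[:3,3]
    return (o+d*(z-o[2])/d[2]).round(4)
def pix(n,p):
    c=np.load("cam_%s.npy"%n,allow_pickle=True).item()
    f=200/np.tan(np.radians(c["fovy"])/2); T=np.linalg.inv(np.array(c["world_from_camera"]))
    q=T[:3,:3]@np.array(p)+T[:3,3]; return (f*q[0]/q[2]+c["cx"],f*q[1]/q[2]+c["cy"])
def st():
    s=status.read_state(); print(s["t"],np.round(s["tool_pos"],4),"force",np.round(s["force"],2),"open",s["opening"],s["gripper_force"]); r=R.from_rotvec(s["orientation"]); print(r.as_matrix().round(3)); return s,r
def go(x,y,z):
    s,r=st(); print("tool shift",r.inv().apply(np.array([x,y,z])-s["tool_pos"]).round(4))
E
python3 - <<'E'
from h import *
for n in("scene","top"):
    c=shot(n,f"pics/{n}0.png"); print(n,c["fovy"],c["cx"],c["cy"],np.round(c["world_from_camera"],3))
st()
E
```

```text
scene 52.73938993975689 323.5311758528081 201.20031280195553 [[-0.821  0.342 -0.457  1.12 ]
 [ 0.57   0.514 -0.641  0.781]
 [ 0.016 -0.787 -0.617  0.941]
 [ 0.     0.     0.     1.   ]]
top 52.589607113157015 317.3846258492247 201.40830000260112 [[ 0.009 -0.998  0.055  0.42 ]
 [-1.    -0.008  0.007 -0.095]
 [-0.006 -0.055 -0.998  1.459]
 [ 0.     0.     0.     1.   ]]
0.1 [ 0.1806 -0.5717  0.2347] force [-0.13  0.41 -0.19] open 0.09298076007470987 0.0
[[ 0.954  0.301 -0.   ]
 [ 0.301 -0.954  0.002]
 [ 0.    -0.002 -1.   ]]
```

View pics/top0.png

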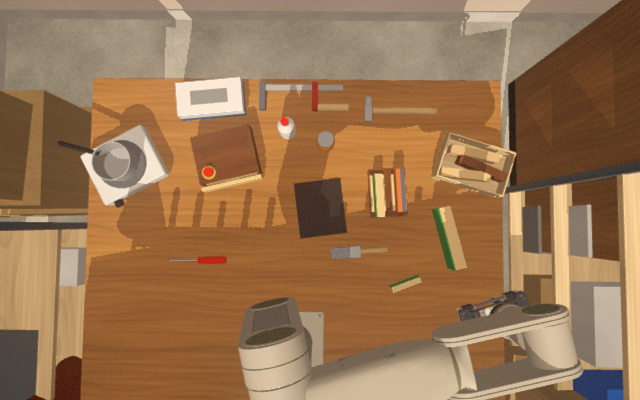

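View pics/scene0.png

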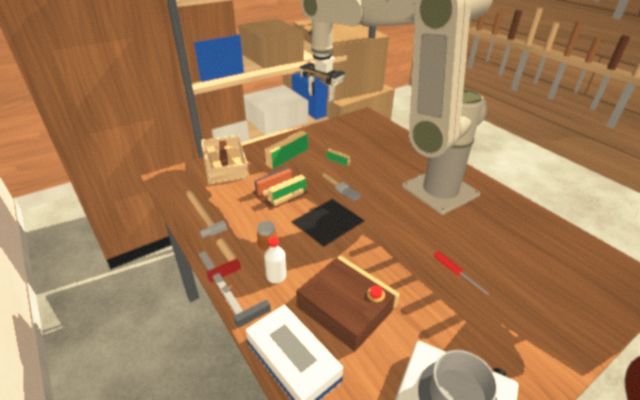

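Things that could be taken for the strop, in the top view: the block in the rack (377,195), a large green block (449,238) and a small one (405,284). The middle-sized one is the block in the rack. The cabinet is at (226,156), its button at (208,172) and the mat at (320,208). I'll check with a close crop.

Run:
```python
import cv2,numpy as np
i=cv2.imread("pics/top0.png")
a=cv2.resize(i[115:205,185:270],None,fx=4.6,fy=4.6,interpolation=cv2.INTER_CUBIC)
b=cv2.resize(i[155:245,290:412],None,fx=6,fy=6,interpolation=cv2.INTER_CUBIC)
cv2.imwrite("pics/c1.png",b)
a=cv2.resize(i[115:205,185:270],None,fx=6,fy=6,interpolation=cv2.INTER_CUBIC)
cv2.imwrite("pics/c2.png",a)
```

```text
(no output)
```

View pics/c1.png

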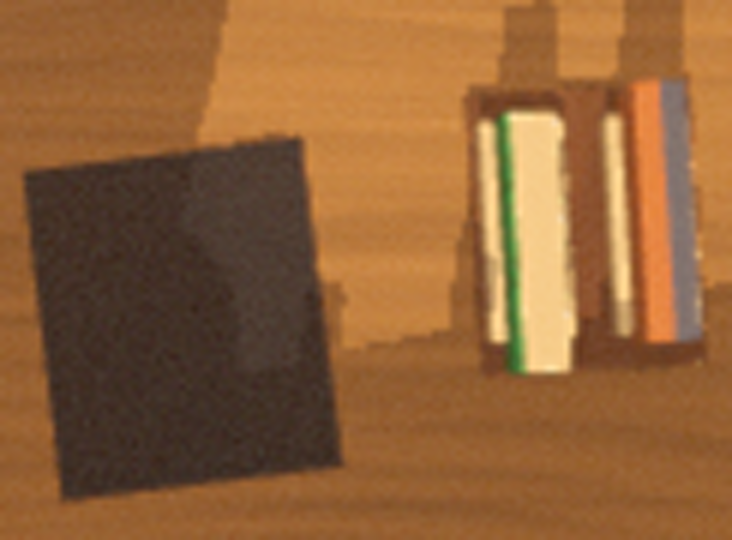

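View pics/c2.png

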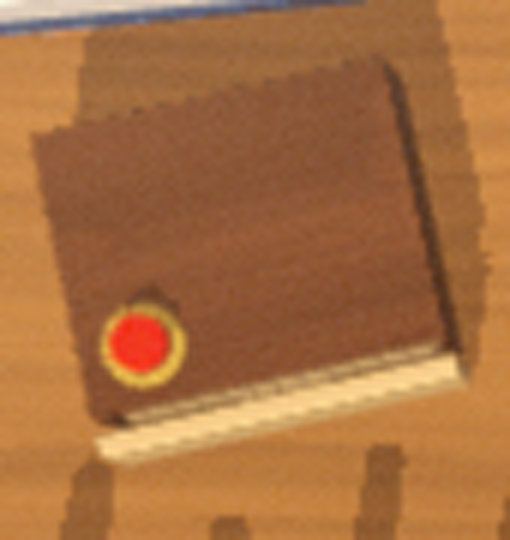

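The crop shows the green face towards +y (crop left), top edge corners about (500,112), (562,112), (573,373), (512,373). The whetstone (orange/grey) is in the other slot. The button centre is at crop-2 (138,342).

Run:
```python
from h import *
A=lambda u,v:(290+(u-2.5)/6,155+(v-2.5)/6)
B=lambda u,v:(185+(u-2.5)/6,115+(v-2.5)/6)
c=np.array([world("top",*A(*p),.062) for p in [(500,112),(562,112),(573,373),(512,373)]]);print("strop",c,c.mean(0),np.linalg.norm(c[0]-c[3]),np.linalg.norm(c[0]-c[1]))
d=(c[0]+c[1]-c[2]-c[3]);print("yaw",np.degrees(np.arctan2(d[1],d[0])))
m=np.array([world("top",*A(*p),.003) for p in [(25,172),(300,138),(342,465),(63,498)]]);print("mat",m.mean(0),np.linalg.norm(m[0]-m[3]),np.linalg.norm(m[0]-m[1]))
d=(m[0]+m[1]-m[2]-m[3]);print("yaw",np.degrees(np.arctan2(d[1],d[0])))
print("btn",world("top",*B(138,342),.088))
k=np.array([world("top",*B(*p),.072) for p in [(35,135),(385,62),(450,345)]]);print("cab",k,(k[0]+k[2])/2,np.linalg.norm(k[1]-k[0]),np.linalg.norm(k[1]-k[2]))
d=k[1]-k[2];print("yaw depth",np.degrees(np.arctan2(d[1],d[0])))
f=np.array([world("top",*B(*p),.061) for p in [(97,440),(455,355),(468,378),(115,462)]]);print("front",f,np.linalg.norm(f[0]-f[1]))
d=f[0]-f[1];print(np.degrees(np.arctan2(d[1],d[0]))-90)
r=np.array([world("top",*A(*p),.006) for p in [(470,88),(687,78),(703,362),(483,372)]]);print("rack",r.mean(0))
# whetstone
w=np.array([world("top",*A(*p),.062) for p in [(632,82),(683,82),(700,340),(648,340)]]);print("whet",w.mean(0))
for n in [(210,90),(286,128),(325,140)]:print(world("top",*n,.08))
go(0.5,0.1,0.2)
```

```text
strop [[ 0.5964 -0.2777  0.062 ]
 [ 0.5967 -0.3135  0.062 ]
 [ 0.446  -0.3198  0.062 ]
 [ 0.4457 -0.2848  0.062 ]] [ 0.5212  -0.29895  0.062  ] 0.1508671601111389 0.03580125696117386
yaw 2.545647597218932
mat [ 0.478225 -0.09515   0.003   ] 0.19710469299334307 0.1668435494707542
yaw 7.475802452760352
btn [0.5943 0.2895 0.088 ]
cab [[0.7162 0.3565 0.072 ]
 [0.7604 0.1546 0.072 ]
 [0.596  0.1143 0.072 ]] [0.6561 0.2354 0.072 ] 0.20668151828356593 0.16926739201630064
yaw depth 13.773533610395129
front [[0.5405 0.3195 0.061 ]
 [0.5916 0.1129 0.061 ]
 [0.5783 0.1052 0.061 ]
 [0.5278 0.3087 0.061 ]] 0.21282567984150785
13.892596230518336
rack [ 0.536  -0.3364  0.006 ]
whet [ 0.539975 -0.373225  0.062   ]
[0.8801 0.2901 0.08  ]
[0.7486 0.0244 0.08  ]
[ 0.7078 -0.1104  0.08  ]
0.1 [ 0.1806 -0.5717  0.2347] force [-0.13  0.41 -0.19] open 0.09298076007470987 0.0
[[ 0.954  0.301 -0.   ]
 [ 0.301 -0.954  0.002]
 [ 0.    -0.002 -1.   ]]
tool shift [ 0.5068 -0.5443  0.0357]
```

servo_tool(plan="0.327 -0.348 0 0;0.327 -0.348 0 0;0.327 -0.348 0 0;0.327 -0.348 0 0;0.327 -0.348 0 0;0.327 -0.348 0 0;0.327 -0.348 0 0;0.327 -0.348 0 0;0.327 -0.348 0 0;0.327 -0.348 0 0;0.327 -0.348 0 0;0.327 -0.348 0 0", grip=1)

```text
t: 1.1
tool_pos: [0.3887, -0.138, 0.2355]
orientation: [-3.103, -0.482, -0.001]
force: [-0.4, 0.1, -0.2]
opening: 0.0176
gripper_force: 0.0
```

servo_tool(plan="0.327 -0.348 0.085 0;0.327 -0.348 0.085 0;0.327 -0.348 0.085 0;0.327 -0.348 0.085 0;0.327 -0.348 0.085 0;0.327 -0.348 0.085 0;0.327 -0.348 0.085 0;0.327 -0.348 0.085 0;0.327 -0.348 0.085 0;0.327 -0.348 0.085 0;0.327 -0.348 0.085 0;0.327 -0.348 0.085 0")

```text
t: 2.1
tool_pos: [0.5947, 0.2918, 0.1488]
orientation: [-3.104, -0.481, 0.002]
force: [-0.1, -0.2, -0.7]
opening: 0.0005
gripper_force: 0.0
```

Run:
```python
from h import *
go(.5945,.2895,.105)
```

```text
2.1 [0.5947 0.2918 0.1488] force [-0.08 -0.22 -0.75] open 0.0004895711469730748 0.0
[[ 0.953  0.303 -0.001]
 [ 0.303 -0.953  0.   ]
 [-0.001 -0.001 -1.   ]]
tool shift [-0.0009  0.0022  0.0438]
```

servo_tool(plan="-0.001 0.002 0.02 0;-0.001 0.002 0.035 0;-0.001 0.002 0.043 0;-0.001 0.002 0.047 0;-0.001 0.002 0.05 0;-0.001 0.002 0.052 0;-0.001 0.002 0.053 0;-0.001 0.002 0.053 0;-0.001 0.002 0.053 0;-0.001 0.002 0.053 0")

```text
t: 2.93
tool_pos: [0.5946, 0.2861, 0.0983]
orientation: [-3.105, -0.478, -0.001]
force: [-3.0, -1.6, 4.3]
opening: 0.0006
gripper_force: 2.2
```

Run:
```python
from h import *
st();c=shot("top","pics/top1.png")
cv2.imwrite("pics/c3.png",cv2.resize(c["image"][115:215,180:280],None,fx=6,fy=6,interpolation=cv2.INTER_CUBIC))
```

```text
2.9333 [0.5946 0.2861 0.0983] force [-3.03 -1.55  4.28] open 0.0005976553189739786 2.2104318905621767
[[ 0.954  0.301  0.   ]
 [ 0.301 -0.954  0.   ]
 [ 0.     0.    -1.   ]]
```

View pics/c3.png

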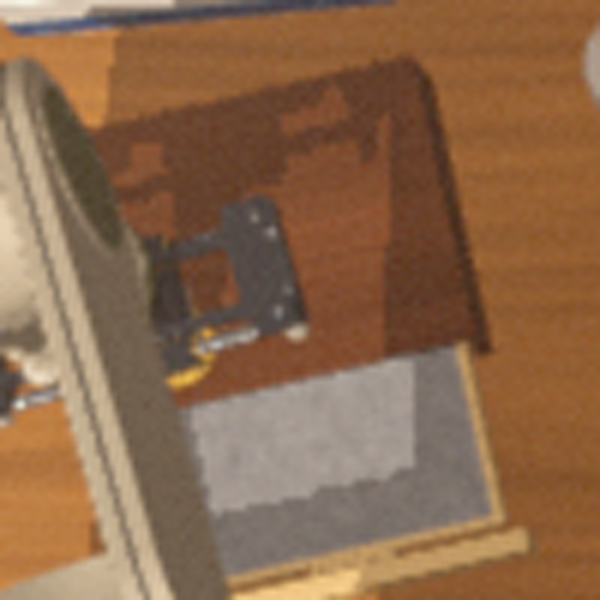

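The drawer is out (the grey tray is open in front, and its right end is visible at crop (490,520)). I'll go up and over to the rack.

servo_tool(plan="0 0 -0.04 0;0 0 -0.08 0;0 0 -0.1 0;0 0 -0.12 0;-0.247 0.539 -0.12 15;-0.247 0.539 -0.12 15;-0.247 0.539 -0.12 15;-0.247 0.539 -0.12 15;-0.247 0.539 -0.12 15;-0.247 0.539 -0.12 15;-0.247 0.539 -0.12 15;-0.247 0.539 -0.12 15")

```text
t: 3.98
tool_pos: [0.5529, -0.0467, 0.2177]
orientation: [3.14, 0.069, 0.002]
force: [0.0, -0.6, -0.1]
opening: 0.0003
gripper_force: 0.0
```

Run:
```python
from h import *
go(.521,-.301,.2)
c=shot("top","pics/top2.png")
```

```text
3.9833 [ 0.5529 -0.0467  0.2177] force [ 0.04 -0.56 -0.08] open 0.00028348565305609584 0.0
[[ 0.999  0.044  0.001]
 [ 0.044 -0.999 -0.001]
 [ 0.001  0.001 -1.   ]]
tool shift [-0.0431  0.2526  0.0178]
```

servo_tool(plan="-0.04 0.245 0.02 0;-0.04 0.245 0.02 0;-0.04 0.245 0.02 0;-0.04 0.245 0.02 0;-0.04 0.245 0.02 0;-0.04 0.245 0.02 0;-0.04 0.245 0.02 0;-0.04 0.245 0.02 0;-0.04 0.245 0.02 0;-0.04 0.245 0.02 0", grip=-0.1)

```text
t: 4.87
tool_pos: [0.5245, -0.2901, 0.1977]
orientation: [-3.141, -0.071, -0.001]
force: [-0.1, 0.4, 0.4]
opening: 0.051
gripper_force: 0.0
```

Run:
```python
from h import *
go(.521,-.301,.2)
c=shot("wrist","pics/w1.png"); print(c["fovy"],c["cx"],c["cy"]);print(np.round(c["hand_eye"],3))
```

```text
4.8667 [ 0.5245 -0.2901  0.1977] force [-0.08  0.38  0.43] open 0.050996063797739175 0.0
[[ 0.999  0.045  0.   ]
 [ 0.045 -0.999  0.   ]
 [ 0.    -0.    -1.   ]]
tool shift [-0.004   0.0107 -0.0023]
65.70646984690485 327.0170948398188 207.91124373983763
[[-0.001 -0.967 -0.254  0.07 ]
 [ 1.    -0.001  0.     0.001]
 [-0.    -0.254  0.967 -0.149]
 [ 0.     0.     0.     1.   ]]
```

View pics/w1.png

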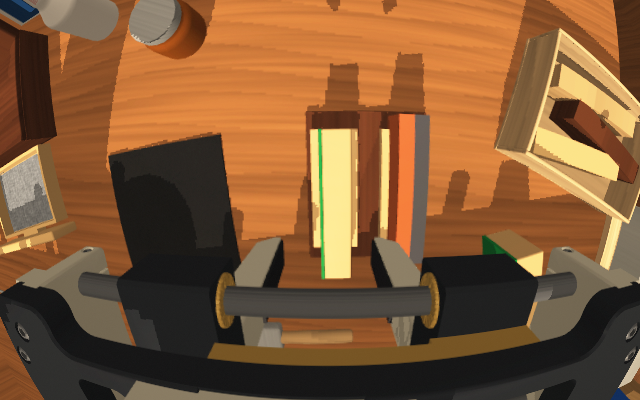

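The wrist view shows the strop's top edge with corners near (323,129), (351,129), (352,278), (323,278), between the fingers and clear of the whetstone at (405,180).

```bash
cat >> h.py <<'E'
def wpt(u,v,z,s,c):
    f=200/np.tan(np.radians(c["fovy"])/2); du,dv=u-c["cx"],v-c["cy"]; r=np.hypot(du,dv); th=r/f
    d=np.array([du/r*np.sin(th),dv/r*np.sin(th),np.cos(th)]); H=np.array(c["hand_eye"]); Rw=R.from_rotvec(s["orientation"]).as_matrix()
    d=Rw@H[:3,:3]@d; o=Rw@H[:3,3]+s["tool_pos"]; return (o+d*(z-o[2])/d[2]).round(4)
E
python3 - <<'E'
from h import *
s=status.read_state();c=np.load("cam_wrist.npy",allow_pickle=True).item()
p=np.array([wpt(u,v,.062,s,c) for u,v in[(323,129),(351,129),(352,278),(323,278)]]);print(p,p.mean(0))
d=p[0]+p[1]-p[2]-p[3];print(np.degrees(np.arctan2(d[1],d[0])))
go(*p.mean(0)[:2],.046)
E
```

```text
[[ 0.5938 -0.2842  0.062 ]
 [ 0.595  -0.3097  0.062 ]
 [ 0.4463 -0.3203  0.062 ]
 [ 0.4452 -0.2904  0.062 ]] [ 0.520075 -0.30115   0.062   ]
3.2342633353933596
4.9167 [ 0.5246 -0.2899  0.1978] force [ 0.26 -0.3  -0.41] open 0.05095899615182515 0.0
[[ 0.999  0.045  0.   ]
 [ 0.045 -0.999  0.   ]
 [ 0.    -0.    -1.   ]]
tool shift [-0.0051  0.0111  0.1518]
```

servo_tool(plan="-0.005 0.011 0.03 -0.7;-0.005 0.011 0.06 -0.7;-0.005 0.011 0.09 -0.7;-0.005 0.011 0.11 -0.7;-0.005 0.011 0.13 -0.7;-0.005 0.011 0.145 -0.7;-0.005 0.011 0.152 -0.7;-0.005 0.011 0.152 -0.7;-0.005 0.011 0.152 -0.7;-0.005 0.011 0.152 -0.7")

```text
t: 5.75
tool_pos: [0.5207, -0.3025, 0.0473]
orientation: [3.139, 0.089, 0.003]
force: [0.4, 0.1, 0.5]
opening: 0.051
gripper_force: 0.0
```

servo_tool(plan="0 0 0 0;0 0 0 0;0 0 0 0;0 0 0 0;0 0 0 0;0 0 0 0", grip=1, grip_force=20)

```text
t: 6.25
tool_pos: [0.5199, -0.2999, 0.0466]
orientation: [-3.136, -0.089, -0.0]
force: [-2.0, 13.9, 11.1]
opening: 0.0299
gripper_force: 20.0
```

servo_tool(plan="0 0 -0.02 0;0 0 -0.04 0;0 0 -0.06 0;0 0 -0.08 0;0 0 -0.1 0;0 0 -0.1 0;0 0 -0.1 0")

```text
t: 6.83
tool_pos: [0.5202, -0.3029, 0.1466]
orientation: [3.139, 0.088, 0.003]
force: [-1.1, -0.0, -3.2]
opening: 0.03
gripper_force: 20.0
```

Run:
```python
from h import *
print(.478+.02*0,pix("top",(.478,-.095,.003)))
go(.478,-.075,.06)
```

```text
0.478 (np.float64(319.9487759963672), np.float64(207.58025926533227))
6.8333 [ 0.5202 -0.3029  0.1466] force [-1.08 -0.03 -3.17] open 0.029959305577080597 19.981360137462616
[[ 0.998  0.056  0.002]
 [ 0.056 -0.998 -0.002]
 [ 0.002  0.002 -1.   ]]
tool shift [-0.0296 -0.23    0.0861]
```

servo_tool(plan="-0.01 -0.03 0 0;-0.02 -0.06 0 0;-0.028 -0.1 0 0;-0.028 -0.14 0 0;-0.028 -0.18 0 0;-0.028 -0.22 0 0;-0.028 -0.25 0 0;-0.028 -0.25 0 0;-0.028 -0.25 0.03 0;-0.028 -0.25 0.06 0;-0.028 -0.25 0.08 0;-0.028 -0.25 0.08 0")

```text
t: 7.83
tool_pos: [0.4722, -0.0532, 0.0588]
orientation: [-3.138, -0.088, 0.017]
force: [-1.4, 0.0, -2.7]
opening: 0.0301
gripper_force: 20.0
```

servo_tool(plan="0 0 0.01 0;0 0 0.016 0;0 0 0.02 0;0 0 0.022 0;0 0 0.022 0;0 0 0.022 0")

```text
t: 8.33
tool_pos: [0.4781, -0.0545, 0.0443]
orientation: [3.14, 0.088, 0.002]
force: [0.2, -0.3, -2.8]
opening: 0.03
gripper_force: 20.0
```

servo_tool(plan="0 0 0.0005 0;0 0 0.001 0;0 0 0.0015 0;0 0 0.0015 0;0 0 0.0015 0")

```text
t: 8.75
tool_pos: [0.4782, -0.0544, 0.0436]
orientation: [3.14, 0.088, 0.002]
force: [-3.8, 0.6, 8.7]
opening: 0.0301
gripper_force: 20.0
```

servo_tool(plan="0 0 0 0;0 0 0 0;0 0 0 0;0 0 0 0", grip=0.1)

```text
t: 9.08
tool_pos: [0.4777, -0.0543, 0.0423]
orientation: [3.14, 0.088, 0.001]
force: [-0.3, -0.8, 0.4]
opening: 0.0416
gripper_force: 0.0
```

servo_tool(plan="0 0 -0.005 0;0 0 -0.012 0;0 0 -0.018 0;0 0 -0.02 0;0 0 -0.02 0;0 0 -0.02 0", grip=-1)

```text
t: 9.58
tool_pos: [0.4779, -0.0543, 0.0625]
orientation: [3.14, 0.088, 0.001]
force: [0.3, -0.5, -0.5]
opening: 0.0772
gripper_force: 0.0
```

Run:
```python
from h import *
s,r=st();print(s["q"])
c=shot("wrist","pics/w2.png")
```

```text
9.5833 [ 0.4779 -0.0543  0.0625] force [ 0.31 -0.5  -0.47] open 0.07722824896231252 0.0
[[ 0.998  0.056  0.001]
 [ 0.056 -0.998 -0.   ]
 [ 0.001  0.    -1.   ]]
[-2.19855113e-01 -3.35489753e-02  1.98745549e+00  1.64142565e-05
  1.18679668e+00  1.29471742e+00]
```

View pics/w2.png

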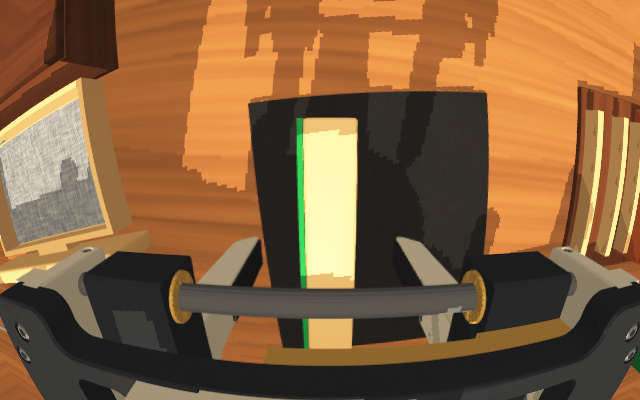

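The block stands on edge on the mat with the green face towards the left finger (top edge at (330,200)). I'll tip it with that finger.

servo_tool(plan="0 0 0 0;0 0 0 0;0 0.008 0 0;0 0.016 0 0;0 0.024 0 0;0 0.029 0 0;0 0.034 0 0;0 0.039 0 0;0 0.044 0 0;0 0.049 0 0;0 0.054 0 0;0 0.059 0 0")

```text
t: 10.63
tool_pos: [0.4808, -0.1137, 0.062]
orientation: [3.14, 0.088, -0.0]
force: [-0.7, -0.6, -0.3]
opening: 0.093
gripper_force: 0.0
```

servo_tool(plan="0 0.004 0 0;0 0.008 0 0;0 0.008 0 0;0 0.008 0 0;0 0.008 -0.02 0;0 0.008 -0.05 0;0 0.008 -0.08 0;0 0.008 -0.1 0;0 0.008 -0.1 0;0 0.008 -0.1 0")

```text
t: 11.47
tool_pos: [0.4824, -0.1213, 0.1636]
orientation: [3.139, 0.089, 0.005]
force: [0.2, -0.3, -0.4]
opening: 0.0931
gripper_force: 0.0
```

Run:
```python
from h import *
s,r=st()
c=shot("wrist","pics/w3.png")
c=shot("top","pics/top3.png")
i=c["image"]
j=np.vstack([cv2.imread("pics/w3.png")[:300], cv2.resize(i[115:220,180:360],(640,373),interpolation=cv2.INTER_CUBIC)])
cv2.imwrite("pics/c4.png",cv2.resize(j,None,fx=.89,fy=.89,interpolation=cv2.INTER_AREA)); print(j.shape)
np.save("s3",s,allow_pickle=True)
```

```text
11.4667 [ 0.4824 -0.1213  0.1636] force [ 0.22 -0.34 -0.38] open 0.09309302632383452 0.0
[[ 0.998  0.057  0.003]
 [ 0.057 -0.998 -0.001]
 [ 0.003  0.001 -1.   ]]
(673, 640, 3)
```

View pics/c4.png

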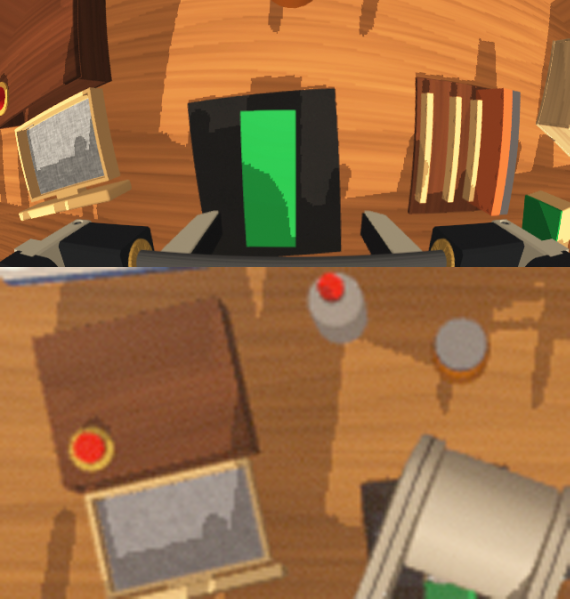

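The block lies flat on the mat, green face up: crop corners (240,110), (296,110), (296,246), (241,246). The drawer tray is at (180,525). I'll measure both precisely.

Run:
```python
from h import *
s=np.load("s3.npy",allow_pickle=True).item();c=np.load("cam_wrist.npy",allow_pickle=True).item()
h=cv2.cvtColor(c["image"],cv2.COLOR_BGR2HSV); m=cv2.inRange(h,(50,120,60),(80,255,255)); m[:,:220]=0;m[:,400:]=0
k=max(cv2.findContours(m,0,2)[0],key=cv2.contourArea)
b=cv2.boxPoints(cv2.minAreaRect(k));print(b.round(1))
p=np.array([wpt(u,v,.033,s,c) for u,v in b]);print(p,p.mean(0))
# robust: all contour pts to world then minAreaRect
w=np.array([wpt(u,v,.033,s,c)[:2] for u,v in k[:,0]],np.float32)*1000
print(cv2.minAreaRect(w))
c=np.load("cam_top.npy",allow_pickle=True).item()
h=cv2.cvtColor(c["image"],cv2.COLOR_BGR2HSV); m=cv2.inRange(h,(0,0,50),(180,70,255)); mm=np.zeros_like(m);mm[175:220,200:275]=m[175:220,200:275]
mm=cv2.morphologyEx(mm,cv2.MORPH_OPEN,np.ones((3,3)))
k=max(cv2.findContours(mm,0,2)[0],key=cv2.contourArea);r=cv2.minAreaRect(k);b=cv2.boxPoints(r);print(r,b.round(1))
for z in(.013,.035,.061):print(z,[world("top",u,v,z)[:2] for u,v in b])
i=cv2.resize(c["image"][160:220,195:280],None,fx=9,fy=9,interpolation=cv2.INTER_CUBIC);cv2.imwrite("pics/c5.png",i)
```

```text
[[269. 123.]
 [332. 123.]
 [332. 277.]
 [269. 277.]]
[[ 0.5554 -0.0661  0.033 ]
 [ 0.5577 -0.1228  0.033 ]
 [ 0.4078 -0.1318  0.033 ]
 [ 0.4033 -0.0677  0.033 ]] [ 0.48105 -0.0971   0.033  ]
((481.1181640625, -98.99147033691406), (151.16156005859375, 56.914405822753906), 3.479109764099121)
((236.43528747558594, 197.4588165283203), (28.85175132751465, 47.50777053833008), 77.47119140625) [[210.1 188.5]
 [256.5 178.2]
 [262.8 206.4]
 [216.4 216.7]]
0.013 [array([0.5427, 0.3   ]), array([0.5812, 0.1339]), array([0.4801, 0.1098]), array([0.4418, 0.2752])]
0.035 [array([0.5408, 0.294 ]), array([0.5788, 0.1304]), array([0.4792, 0.1066]), array([0.4415, 0.2696])]
0.061 [array([0.5386, 0.2869]), array([0.5759, 0.1263]), array([0.4781, 0.1029]), array([0.4411, 0.2629])]
```

View pics/c5.png

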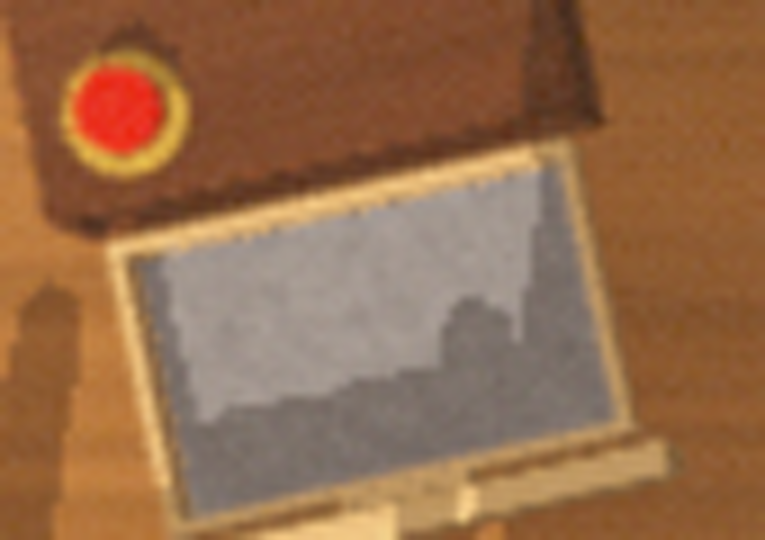

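The tray is fully visible: outer rim corners at crop (107,245), (572,147), (632,430), (175,532); front panel right end at (668,455).

Run:
```python
from h import *
A=lambda u,v:(195+(u-4)/9,160+(v-4)/9)
p=np.array([world("top",*A(*q),.035) for q in[(107,245),(572,147),(632,430),(175,532)]]);print(p,p.mean(0))
print([np.linalg.norm(p[i]-p[(i+1)%4]).round(4) for i in range(4)])
for a,b in((0,3),(1,2)):
    d=p[a]-p[b];print(np.degrees(np.arctan2(d[1],d[0])))
for a,b in((0,1),(3,2)):
    d=p[a]-p[b];print(np.degrees(np.arctan2(d[1],d[0]))-90)
f=world("top",*A(675,470),.061);print("front outer right",f)
for yaw in(13,13.5):
    X=np.array([np.cos(np.radians(yaw)),np.sin(np.radians(yaw))]);Y=np.array([-X[1],X[0]])
    print("floor from front corner",f[:2]+.107*Y+.068*X, "btn-rel", (p.mean(0)[:2]-[.5943,.2895])@X,(p.mean(0)[:2]-[.5943,.2895])@Y, (np.array([.6561,.2354])-p.mean(0)[:2])@X,(np.array([.6561,.2354])-p.mean(0)[:2])@Y)
go(.481,-.0985,.035)
```

```text
[[0.5469 0.3071 0.035 ]
 [0.5871 0.1248 0.035 ]
 [0.4759 0.0994 0.035 ]
 [0.4345 0.2778 0.035 ]] [0.5111   0.202275 0.035   ]
[np.float64(0.1867), np.float64(0.1141), np.float64(0.1831), np.float64(0.1162)]
14.610498077931402
12.866606983654803
12.435595204879775
13.064964361764552
front outer right [0.4597 0.0791 0.061 ]
floor from front corner [0.5018874  0.19865427] btn-rel -0.10068894510527523 -0.06627350117948257 0.14873516306899964 -0.0003418944838494975
floor from front corner [0.5008425  0.19901787] btn-rel -0.10126344923941809 -0.065392312033876 0.14872651613538998 -0.0016398241459332358
11.5667 [ 0.4807 -0.1207  0.161 ] force [-0.03  0.11 -0.16] open 0.09313286837700566 0.0
[[ 0.998  0.056 -0.001]
 [ 0.056 -0.998  0.001]
 [-0.001 -0.001 -1.   ]]
tool shift [ 0.0017 -0.0221  0.126 ]
```

servo_tool(plan="0.001 -0.022 0.03 0;0.001 -0.022 0.06 0;0.001 -0.022 0.085 0;0.001 -0.022 0.105 0;0.001 -0.022 0.115 0;0.001 -0.022 0.122 0;0.001 -0.022 0.122 0;0.001 -0.022 0.122 0;0.001 -0.022 0.122 0")

```text
t: 12.32
tool_pos: [0.4821, -0.0995, 0.0414]
orientation: [3.14, 0.088, 0.003]
force: [-0.0, -0.0, 0.1]
opening: 0.0936
gripper_force: 0.0
```

servo_tool(plan="0 0 0 0;0 0 0 0;0 0 0 0;0 0 0 0;0 0 0 0;0 0 0 0;0 0 0 0;0 0 0 0", grip=1, grip_force=20)

```text
t: 12.98
tool_pos: [0.4811, -0.099, 0.0402]
orientation: [-3.14, -0.088, -0.0]
force: [-0.4, 1.1, 0.7]
opening: 0.0554
gripper_force: 20.0
```

servo_tool(plan="0 0 -0.02 0;0 0 -0.05 0;0 0 -0.08 0;0 0 -0.11 0;0 0 -0.13 0;0 0 -0.13 0;0 0 -0.13 0")

```text
t: 13.57
tool_pos: [0.4817, -0.0994, 0.1706]
orientation: [3.14, 0.088, 0.003]
force: [-0.6, -0.1, -3.5]
opening: 0.0557
gripper_force: 20.0
```

Run:
```python
from h import *
go(.509,.2015,.17)
```

```text
13.5667 [ 0.4817 -0.0994  0.1706] force [-0.6  -0.07 -3.46] open 0.055725674735714964 19.998672232031822
[[ 0.998  0.056  0.002]
 [ 0.056 -0.998 -0.001]
 [ 0.002  0.001 -1.   ]]
tool shift [ 0.0442 -0.2989  0.0004]
```

servo_tool(plan="0.005 -0.025 0 -7;0.01 -0.05 0 -14;0.015 -0.075 0 -21;0.02 -0.1 0 -28;0.02 -0.125 0 -35;0.025 -0.15 0 -42;0.03 -0.18 0 -49;0.03 -0.21 0 -56;0.035 -0.24 0 -63;0.04 -0.27 0 -70;0.044 -0.299 0 -77;0.044 -0.299 0 -80")

```text
t: 14.57
tool_pos: [0.5063, 0.2061, 0.1668]
orientation: [-2.335, -2.096, 0.004]
force: [0.6, 0.5, -3.7]
opening: 0.0557
gripper_force: 20.0
```

servo_tool(plan="0 0 0 -7;0 0 0 -14;0 0 0 -20;0 0 0 -20;0 0 0 -20;0 0 0 -20")

```text
t: 15.07
tool_pos: [0.5074, 0.2016, 0.1684]
orientation: [-1.955, -2.458, 0.003]
force: [0.2, -0.3, -2.5]
opening: 0.0559
gripper_force: 20.0
```

Run:
```python
from h import *
s,r=st();go(.509,.2015,.17)
print("yaw",np.degrees(np.arctan2(r.as_matrix()[1,0],r.as_matrix()[0,0])))
np.save("s4",s,allow_pickle=True)
c=shot("wrist","pics/w4.png")
```

```text
15.0667 [0.5074 0.2016 0.1684] force [ 0.16 -0.29 -2.53] open 0.055883998005093694 19.998698607087135
[[-0.225  0.974 -0.002]
 [ 0.974  0.225 -0.001]
 [-0.    -0.003 -1.   ]]
15.0667 [0.5074 0.2016 0.1684] force [ 0.16 -0.29 -2.53] open 0.055883998005093694 19.998698607087135
[[-0.225  0.974 -0.002]
 [ 0.974  0.225 -0.001]
 [-0.    -0.003 -1.   ]]
tool shift [-0.0004  0.0016 -0.0016]
yaw 103.01015966413563
```

View pics/w4.png

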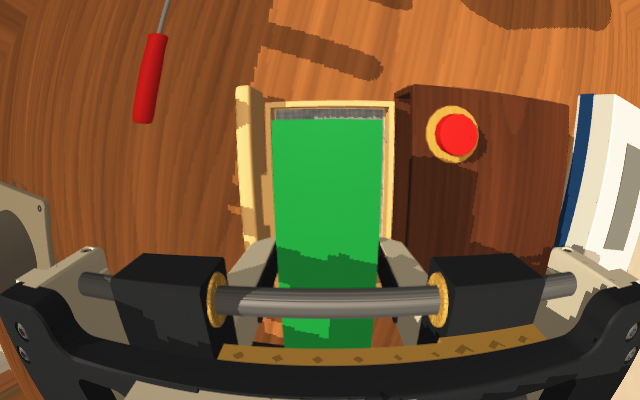

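The wrist view shows the block level with the tray beneath it, tray left rim corners (264,101) and (396,101), and front panel top end at (237,87)-(248,86). I'll check the centre from these.

Run:
```python
from h import *
s=np.load("s4.npy",allow_pickle=True).item();c=np.load("cam_wrist.npy",allow_pickle=True).item()
a=wpt(264,101,.035,s,c);b=wpt(396,101,.035,s,c);f=wpt(237,87,.061,s,c);n=wpt(395,235,.035,s,c);print(a,b,np.linalg.norm(a-b),f,n)
d=b-a;print("yaw",np.degrees(np.arctan2(d[1],d[0]))); d=b-n;print("yaw",np.degrees(np.arctan2(d[1],d[0]))-90)
y=np.radians(13.2);X=np.array([np.cos(y),np.sin(y)]);Y=np.array([-X[1],X[0]])
print("centre",(a+b)[:2]/2-.093*Y,f[:2]+.073*X-.107*Y)
print("btn",wpt(457,135,.088,s,c))
```

```text
[0.4292 0.2815 0.035 ] [0.5463 0.3087 0.035 ] 0.12021751120365118 [0.4092 0.2882 0.061 ] [0.5789 0.1846 0.035 ]
yaw 13.076779147768216
yaw 14.718561704547866
centre [0.50898663 0.20455716] [0.5047048  0.20069667]
btn [0.5899 0.2899 0.088 ]
```

servo_tool(plan="0.001 0 0.02 0;0.001 0 0.045 0;0.001 0 0.065 0;0.001 0 0.08 0;0.001 0 0.092 0;0.001 0 0.1 0;0.001 0 0.106 0;0.001 0 0.11 0;0.001 0 0.112 0;0.001 0 0.112 0;0.001 0 0.112 0")

```text
t: 16.03
tool_pos: [0.5085, 0.203, 0.0588]
orientation: [1.951, 2.462, 0.001]
force: [0.1, 0.5, -4.0]
opening: 0.0553
gripper_force: 20.0
```

servo_tool(plan="0 0 0.001 0;0 0 0.002 0;0 0 0.003 0;0 0 0.004 0;0 0 0.0045 0;0 0 0.0045 0;0 0 0.0045 0")

```text
t: 16.62
tool_pos: [0.5079, 0.2028, 0.0536]
orientation: [-1.951, -2.462, 0.0]
force: [-0.4, 0.4, -2.8]
opening: 0.0556
gripper_force: 20.0
```

servo_tool(plan="0 0 0.001 0;0 0 0.002 0;0 0 0.003 0;0 0 0.0035 0;0 0 0.0035 0;0 0 0.0035 0")

```text
t: 17.12
tool_pos: [0.508, 0.2029, 0.0502]
orientation: [-1.951, -2.462, 0.0]
force: [-1.3, -0.9, -0.5]
opening: 0.0555
gripper_force: 20.0
```

Contact is just being made, so I'll go 0.5 mm more and open a little (to about 64 mm).

servo_tool(plan="0 0 0.0005 0;0 0 0.0005 0;0 0 0.0005 0")

```text
t: 17.37
tool_pos: [0.5084, 0.203, 0.0502]
orientation: [1.951, 2.462, 0.001]
force: [-2.1, -0.8, 5.6]
opening: 0.0557
gripper_force: 20.0
```

servo_tool(plan="0 0 0 0;0 0 0 0;0 0 0 0;0 0 0 0;0 0 0 0;0 0 0 0", grip=-0.38)

```text
t: 17.87
tool_pos: [0.5079, 0.2028, 0.0495]
orientation: [-1.951, -2.462, 0.0]
force: [-0.7, 0.4, 0.2]
opening: 0.0643
gripper_force: 0.0
```

servo_tool(plan="0 0 -0.01 0;0 0 -0.02 0;0 0 -0.04 0;0 0 -0.06 0;0 0 -0.09 0;0 0 -0.12 0;0 0 -0.12 0;0 0 -0.12 0")

```text
t: 18.53
tool_pos: [0.5101, 0.2035, 0.1737]
orientation: [1.948, 2.459, 0.009]
force: [-0.2, 0.3, -0.4]
opening: 0.0645
gripper_force: 0.0
```

Run:
```python
from h import *
s,r=st()
c=shot("wrist","pics/w5.png")
h=cv2.cvtColor(c["image"],cv2.COLOR_BGR2HSV); m=cv2.inRange(h,(50,120,60),(80,255,255)); m[:,:200]=0;m[:,450:]=0;m[270:]=0
k=max(cv2.findContours(m,0,2)[0],key=cv2.contourArea)
w=np.array([wpt(u,v,.043,s,c)[:2] for u,v in k[:,0]],np.float32)*1000
print(cv2.minAreaRect(w),cv2.boundingRect(k))
# candidate: push start in front of the drawer
y=np.radians(13.2);X=np.array([np.cos(y),np.sin(y)])
F=np.array([.508,.203])-.073*X; print("front face",F)
go(*(F-.06*X),.17)
```

```text
18.5333 [0.5101 0.2035 0.1737] force [-0.18  0.34 -0.4 ] open 0.06446993545270097 0.0
[[-0.229  0.973  0.006]
 [ 0.973  0.229  0.002]
 [ 0.     0.007 -1.   ]]
((506.68536376953125, 205.71334838867188), (56.2741584777832, 141.13198852539062), 13.369342803955078) (292, 124, 63, 146)
front face [0.43692874 0.18633039]
18.5833 [0.5088 0.2031 0.1715] force [-0.52 -0.63 -0.59] open 0.06449888455214246 0.0
[[-0.229  0.973  0.003]
 [ 0.973  0.229  0.001]
 [ 0.     0.003 -1.   ]]
tool shift [ 1.000e-04 -1.338e-01  1.100e-03]
```

The block is flat in the drawer at about its centre. Next I'll close the fingers, go in front of the drawer and down.

servo_tool(plan="0 -0.03 0 0;0 -0.06 0 0;0 -0.09 0 0;0 -0.118 0 0;0 -0.118 0 0;0 -0.118 0 0;0 -0.118 0 0;0 -0.118 0 0;0 -0.118 0 0;0 -0.118 0 0", grip=1)

```text
t: 19.42
tool_pos: [0.3936, 0.1759, 0.1695]
orientation: [-1.951, -2.462, 0.001]
force: [-0.9, 0.1, 0.2]
opening: 0.0027
gripper_force: 0.0
```

Run:
```python
from h import *
y=np.radians(13.2);X=np.array([np.cos(y),np.sin(y)])
F=np.array([.508,.203])-.073*X
go(*(F-.045*X),.045)
```

```text
19.4167 [0.3936 0.1759 0.1695] force [-0.88  0.12  0.24] open 0.0026860016266572503 0.0
[[-0.229  0.974 -0.   ]
 [ 0.974  0.229 -0.   ]
 [-0.    -0.    -1.   ]]
tool shift [ 0.0002 -0.0004  0.1245]
```

servo_tool(plan="0 0 0.04 0;0 0 0.07 0;0 0 0.1 0;0 0 0.115 0;0 0 0.124 0;0 0 0.124 0;0 0 0.124 0;0 0.006 0.124 0;0 0.012 0.124 0;0 0.018 0.124 0;0 0.024 0.124 0;0 0.03 0.124 0", grip_force=40)

```text
t: 20.42
tool_pos: [0.4232, 0.183, 0.0462]
orientation: [1.951, 2.462, 0.001]
force: [-2.4, -0.7, 2.5]
opening: 0.0007
gripper_force: 1.4
```

servo_tool(plan="0 0.007 0 0;0 0.014 0 0;0 0.021 0 0;0 0.028 0 0;0 0.035 0 0;0 0.042 0 0;0 0.049 0 0;0 0.056 0 0;0 0.063 0 0;0 0.07 0 0;0 0.077 0 0;0 0.084 0 0")

```text
t: 21.42
tool_pos: [0.5044, 0.2023, 0.0455]
orientation: [-1.95, -2.462, 0.0]
force: [-5.1, -0.0, 3.5]
opening: 0.0007
gripper_force: 2.7
```

Run:
```python
from h import *
y=np.radians(13.2);X=np.array([np.cos(y),np.sin(y)])
F=np.array([.508,.203])-.073*X
go(*(F-.0175*X+.129*X),.046)
```

```text
21.4167 [0.5044 0.2023 0.0455] force [-5.09 -0.01  3.47] open 0.0006873492799598182 2.6559829437064764
[[-0.229  0.973 -0.001]
 [ 0.973  0.229  0.   ]
 [ 0.    -0.001 -1.   ]]
tool shift [-0.0002  0.0422 -0.0005]
```

servo_tool(plan="0 0.006 0 0;0 0.012 0 0;0 0.018 0 0;0 0.023 0 0;0 0.028 0 0;0 0.032 0 0;0 0.036 0 0;0 0.038 0 0;0 0.038 0 0")

```text
t: 22.17
tool_pos: [0.541, 0.2108, 0.045]
orientation: [-1.95, -2.462, 0.001]
force: [-5.9, 0.4, 2.6]
opening: 0.0006
gripper_force: 2.5
```

servo_tool(plan="0 0.002 0 0;0 0.004 0 0;0 0.004 0 0;0 0.004 0 0")

```text
t: 22.5
tool_pos: [0.5439, 0.2115, 0.045]
orientation: [-1.949, -2.461, 0.004]
force: [-9.8, 0.7, 5.6]
opening: 0.0001
gripper_force: 4.9
```

servo_tool(plan="0 0.001 0 0;0 0.002 0 0;0 0.003 0 0;0 0.003 0 0;0 0.003 0 0")

```text
t: 22.92
tool_pos: [0.5441, 0.2116, 0.045]
orientation: [-1.947, -2.459, 0.011]
force: [-24.6, -4.1, 18.9]
opening: 0.0001
gripper_force: 13.3
```

servo_tool(plan="0 0.001 0 0;0 0.002 0 0;0 0.002 0 0;0 0.002 0 0")

```text
t: 23.25
tool_pos: [0.5443, 0.2116, 0.0449]
orientation: [-1.945, -2.457, 0.017]
force: [-35.6, -6.9, 28.8]
opening: 0.0006
gripper_force: 19.0
```

Hit the stop. I'll back off, rise and check.

servo_tool(plan="0 -0.006 0 0;0 -0.012 0 0;0 -0.02 0 0;0 -0.04 0 0;0 -0.06 0 0;0 -0.07 -0.03 0;0 -0.07 -0.07 0;0 -0.07 -0.11 0;0 -0.07 -0.15 0;0 -0.07 -0.18 0;0 -0.07 -0.18 0;0 -0.07 -0.18 0")

```text
t: 24.25
tool_pos: [0.4839, 0.197, 0.2287]
orientation: [1.949, 2.459, 0.008]
force: [-0.1, -0.3, -2.2]
opening: 0.0003
gripper_force: 0.0
```

Run:
```python
from h import *
st();s=status.read_state();c=shot("wrist","pics/w6.png")
t=shot("top","pics/top6.png")["image"]
a=cv2.imread("pics/top0.png")
v=np.vstack([c["image"],np.hstack([cv2.resize(x[130:200,185:270],(320,264),interpolation=cv2.INTER_CUBIC) for x in(a,t)])])
cv2.imwrite("pics/f.png",cv2.resize(v,None,fx=.9,fy=.9))
```

```text
24.25 [0.4839 0.197  0.2287] force [-0.13 -0.26 -2.16] open 0.0002577777749869273 0.0
[[-0.228  0.974  0.007]
 [ 0.974  0.228  0.002]
 [-0.     0.007 -1.   ]]
```

View pics/f.png

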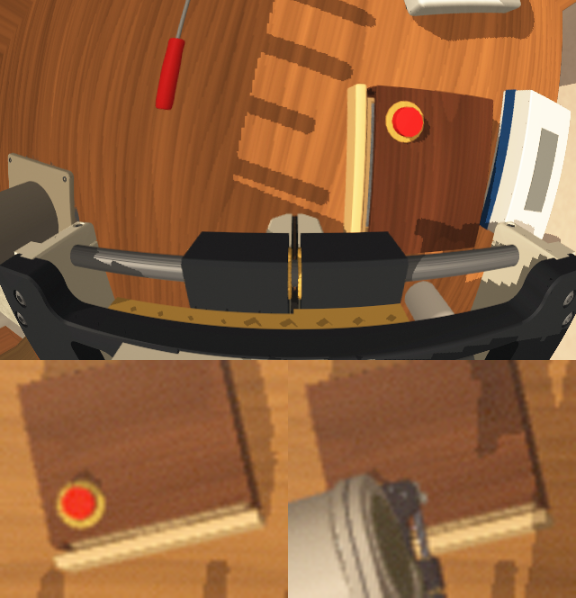

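The drawer's front panel is back where it started (its end is at (260,522) before and (259,522) after). It stays shut, the button is up and the robot is clear, so I'll hand in.

servo_tool(plan="0 0 0 0;0 0 0 0;0 0 0 0;0 0 0 0;0 0 0 0;0 0 0 0")

```text
t: 24.85
tool_pos: [0.4816, 0.1967, 0.2254]
orientation: [-1.951, -2.462, 0.001]
force: [-0.4, 0.0, -0.0]
opening: 0.0004
gripper_force: 0.0
```

```bash
python3 -c "
from plant import robot
print(robot.close_job())"
```

```text
the job is handed in; nothing more can be done
None
```

The job is handed in at about 25 s on the robot clock, with no verdict returned: the drawer popped out by itself, the strop was laid green face up on the mat and then in the drawer, and the drawer is shut and looks caught, with nothing else touched as far as I saw.

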